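Close the flask press with the tommy bar

ROBOT

A 6-joint arm with a two-finger parallel gripper is mounted at the origin on a cart in front of the work surface, level with it; the furniture and walls round the work are solid. World frame = base frame: x ahead of the robot, y to its left, z up, the work surface at z = 0. Lengths are in m, angles in rad, forces in N, time in s.
With the tool pointing down it reaches from about 0.35 to 0.975 m from the base axis. Payload 17.4 kg.
Tool frame: the origin (TCP) lies at the very end of the fingers, on their centre line; the grasp point (between the pads) lies 19 mm behind it; z points along the fingers, y is the line along which they close (so a half turn about z gives the same grasp; the last joint's range is limited). The gripper opens to 85 mm and grips with 20 to 120 N. Pads are 22 mm wide; open, the fingers measure 114 mm over their backs; the gripper's body (76 mm by 85 mm) begins 54 mm behind the grasp point. The pads swing forward as they close: fully open they stand 13 mm farther back than shut.
Start: joints at [-1.22, 0.116, 1.442, -0, 1.584, -0.038], TCP at [0.256, -0.625, 0.231] pointing down, gripper open.
Joint ranges: [-2.83, 2.83], [-0.83, 2.19], [0.07, 2.5], [-1.14, 4.28], [0.01, 3], [-2.97, 2.97]. Speed limits (rad/s): [1.89, 1.89, 2.22, 3.14, 3.14, 3.14].

INTERFACE

Orientations are given as a rotation vector (axis times angle).
In Python, from bench import bot, get_image gives the robot as it stands. The module is installed in compiled form; this text tells all that it offers. Calls block until the motion is done:
- bot.move_to(position, orientation): joint-space move of the TCP to a pose.
- bot.line_to(position, ori=None, vel=0.15): straight line of the TCP; ori=None keeps the orientation; vel is the mean speed in m/s.
- bot.goto_joints(angles): joint-space move.
- bot.let_go() and bot.gripper_close(grasp_force=None): open the fingers fully, or close them until they stop; grasp_force is the grip in N (None keeps the last).
- bot.sleep(seconds).
- bot.ik(position, orientation): joint angles nearest the present ones, or None.
- bot.observe(): the state.
- get_image(name): name is "scene" or "top" or "wrist"; returns a dict with "pixels" (384x512x3 uint8, red, green, blue), "depth" (384x512 float32, m along the optical axis (not along the pixel's ray), 0 where there is no reading), "camera_matrix" (3x3 intrinsics, pixels), "distortion" ([k1, k2, p1, p2, k3] as OpenCV has them; the pictures are not rectified), "eye" and "attitude" of the camera in the world. Camera axes: x right, y up, looking along -z (the intrinsics and any distortion apply to the point x, -y, -z); pixel columns grow to the right and rows downward; lengths in m; the calibration is good to about 2 mm. A picture is of the moment at which its call begins.
A pose or a line that the arm cannot do raises bot.IKError and nothing moves.
- bot.hand_in(): hands the job in; it is judged then, once.
The state is a dict: "t": time; "qpos": joint angles; "qvel": joint speeds; "joint_efforts": joint torques, N m; "eef_pos": TCP position; "eef_rot": TCP orientation; "force": force on the tool from outside, world axes, zero at the start; "wrist_torque": the same for the moment, N m; "width": finger opening in m; "grasp_force": force on a finger pad.
Only numpy, scipy, OpenCV 4.12 (cv2) and the standard library are available. Lean on these libraries where they do the work, as an engineer would, in place of code of your own. Each camera call takes 0.05 s, during which the arm holds its last target. There are 200 camera calls.

TASK

Close the denture flask in the blue press: take the tommy bar from its rest, push its steel nose into the holes of the press's ring nut and turn the nut clockwise as seen from above, moving the bar on to another hole when it comes up against a column, until the red line on the nut meets the red line at the front of the press; do not overtighten. Touch the press only with the bar, then lay the bar back in its two-fork rest, and leave the teal cast, the glass dish and the jar cap where they are.

Things in the scene. Friction and masses are not known exactly. Their poses are not given: they have to be found in the camera images.
- press: Blue four-column flask press, bolted down (place and yaw vary). Origin under its centre at worktop level; +x is its back, the front with the red line is -x. Base 150 x 130 x 12 mm; bridge plate 116 x 116 mm, top at z = 92 mm. Steel columns 14 mm thick at x, y = +-44 mm, up to z = 126 mm, limit the bar's swing to about 0.55 rad either side of the front.
- press_nut (a joint): Turn of the ring nut, rad: grows clockwise seen from above, 0 = red lines meet (flask shut), starts at -1.65 to -1.35, end stop +0.5. Seen from above the nut's line stands at angle pi - value from the press's +x, counted anticlockwise; holes at that angle +-22.5, +-67.5, +-112.5, +-157.5 degrees. Stays where left (0.12 N m friction).
- nut_axis (a point): Point on the nut's axis at mid height of its holes, z = 109 mm; axes as the press's. The nut is a steel ring 76 mm across, z = 94 to 124 mm, with eight radial square holes 14 x 14 mm, open at the rim, 18 mm deep (blind floor 20 mm from the axis), 45 degrees apart. An 18 mm spindle stands through it up to z = 146 mm at most.
- bar: Loose tommy bar, 130 mm long, about 0.1 kg: black square grip 14 x 14 mm, 80 mm long, with a red band near its tail, then a round steel nose 10 mm thick and 50 mm long with a round end. Origin in the middle of the grip; x points along the bar to the nose tip.
- bar_tip (a point): Tip of the bar's nose, 90 mm from the bar's origin along its x.
- bar_rest: Grey and steel rest fixed to the worktop (place and yaw vary): base 120 x 56 x 6 mm, two wire forks on blocks 10 mm thick, 33 mm behind (-x) and 62 mm in front (+x) of the origin, which lies at worktop level below the middle of the bar's grip; x is the bar's direction. Slots 18 mm wide, flared above, open at the top, up to 60 mm high. The rear fork carries the grip, the front one the nose.
- rest_mid (a point): Where the bar's origin lies when the bar is in its rest: 40 mm above the worktop over the rest's origin.
- cast: Teal plaster dental cast, 60 x 77 x 29 mm, loose bystander; origin under its centre.
- dish: Small round glass dish, 42 mm across, 16 mm high, loose bystander; origin under its centre.
- cap: White jar cap with teal paint in it, 60 mm across, 20 mm high, loose bystander to the right of the press; origin under its centre.
- nut_line (a point): Outer end of the red radial line on the nut's top face, 36 mm from the axis, z = 124 mm; it turns with the nut. The matching red line is on the bridge plate, at the middle of the press's front edge.
Not all that is in view belongs to the job. Leave any pink look-alike of the bar alone. There is more than one size of the press; the job needs the larger.

How it is judged:
On the way, in this order (a step that is already met when the one before it is completed fails the run):
1. the bar's nose is at least 6 mm deep in a hole of the nut (horizontal distance between bar_tip and nut_axis below 0.032 m and z of bar_tip in the frame of nut_axis between -0.007 and 0.007 m), for 0.1 s.
2. the nut has been turned to above -1.2 rad with the nose in a hole (value of joint press_nut above -1.2 rad and horizontal distance between bar_tip and nut_axis below 0.034 m), for 0.1 s.
3. the bar has been drawn out of that hole, the nut not yet at its mark (horizontal distance between bar_tip and nut_axis above 0.04 m and value of joint press_nut below -0.2 rad), for 0.1 s.
4. with the nose in another hole the nut has been turned to its mark (within 0.15 rad) (value of joint press_nut above -0.15 rad and horizontal distance between bar_tip and nut_axis below 0.034 m), for 0.1 s.
At the end, for the whole second after the job is handed in: The nut's red line is within 0.15 rad of the press's red line, and the bar lies still in both forks of its rest: its origin within 20 mm of rest_mid horizontally, 34 to 46 mm above the worktop, parallel to the rest within 0.15 rad (value of joint press_nut between -0.15 and 0.15 rad and horizontal distance between bar and rest_mid below 0.02 m and height (world z) of bar between 0.034 and 0.046 m and angle between the x axis of bar and the x axis of bar_rest, either way round below 0.15 rad and linear speed of bar below 0.02 m/s); the robot touches nothing.
It fails at once if the nut is overtightened: more than 0.3 rad past its mark (value of joint press_nut above 0.3 rad).
It fails at once if the fingers press on the press or its nut (over 5 N) (contact force between the fingers and press above 5 N).
It fails at once if the arm or gripper's body presses on the press (over 5 N) (contact force between the arm and press above 5 N).
It fails at once if the cast, the dish or the jar cap is moved by more than 20 mm (distance of any of cast, dish, cap from where it was at the start of the episode above 0.02 m).
It also fails if it takes over 64 s, if anything falls off the work surface, if the arm or the gripper's body presses on something with over 40 N, if the wrist force passes 120 N, or if a joint passes its speed limit or range.

## Working session

There is one attempt and no reset: what is moved stays moved. The work goes in short steps, each a Python script; the robot and the scene stay as the last script left them, time stands still between calls to the robot, and variables do not carry over. Pictures are saved under pics/ and viewed, at most 10 in all, crops included, and the job is handed in when it is done.

```bash
mkdir -p pics; cat > h.py <<'E'
import numpy as np, cv2
from bench import bot, get_image
from scipy.spatial.transform import Rotation as R
def grab(n):
    d=get_image(n); a=np.array(d["attitude"],float)
    d["R"]= a if a.shape==(3,3) else (R.from_rotvec(a).as_matrix() if a.size==3 else None)
    return d
def ray(d,uv):
    p=cv2.undistortPoints(np.array(uv,float).reshape(-1,1,2),np.array(d["camera_matrix"]),np.array(d["distortion"])).reshape(-1,2)
    return np.c_[p[:,0],-p[:,1],-np.ones(len(p))]@d["R"].T
def onz(d,uv,z):
    r=ray(d,uv); e=np.array(d["eye"]); return e+r*((z-e[2])/r[:,2])[:,None]
def bydepth(d,uv):
    uv=np.array(uv,float).reshape(-1,2); r=ray(d,uv); z=np.array([d["depth"][int(v),int(u)] for u,v in uv]); return np.array(d["eye"])+r*z[:,None]
def save(d,n): cv2.imwrite(f"pics/{n}.png",cv2.cvtColor(d["pixels"],cv2.COLOR_RGB2BGR))
E
python3 - <<'E'
from h import *
import pickle
for n in ("top","scene"):
    d=grab(n); save(d,n+"0"); print(n,d["eye"],d["attitude"],d["camera_matrix"],d["distortion"])
    pickle.dump(d,open(n+"0.pkl","wb"))
print(bot.observe())
E
```

```text
top [0.4670316  0.01061013 1.63607953] [ 0.03833066 -0.03473865 -1.5728006 ] [[477.68404471   0.         253.01410495]
 [  0.         477.68404471 193.07804939]
 [  0.           0.           1.        ]] [-0.15621119  0.          0.          0.          0.        ]
scene [-0.163071    0.5532578   0.99958704] [ 0.43785795 -0.85589138 -2.08370841] [[372.15563405   0.         254.32920747]
 [  0.         372.15563405 185.98246798]
 [  0.           0.           1.        ]] [-0.10564132  0.          0.          0.          0.        ]
{'t': 0.1, 'qpos': array([-1.21982651e+00,  1.16432657e-01,  1.44219867e+00, -5.39134768e-05,
        1.58403251e+00, -3.77721391e-02]), 'qvel': array([ 0.00100605, -0.001352  , -0.00171946, -0.00181653, -0.00107182,
        0.00175361]), 'joint_efforts': array([ 2.48932680e-03, -7.33658767e+01, -6.33787465e+01, -1.80129746e-04,
        5.19606139e-03,  1.65867895e-06]), 'eef_pos': array([ 0.25577383, -0.62446769,  0.2306395 ]), 'eef_rot': array([-3.08140474e+00, -6.06592916e-01,  3.45947289e-04]), 'force': array([0.01453946, 0.12484386, 0.70092347]), 'wrist_torque': array([ 0.00069221, -0.00796135, -0.03220382]), 'grasp_force': 0.0, 'width': 0.08563408675453488}
```

View pics/top0.png

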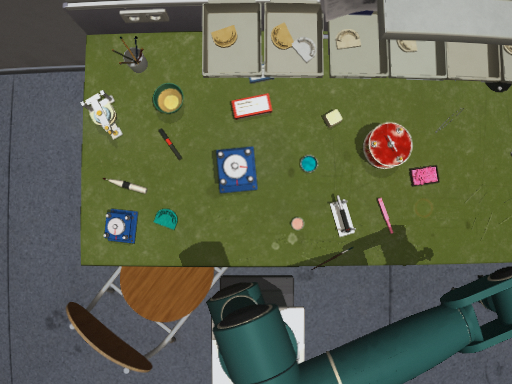

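View pics/scene0.png

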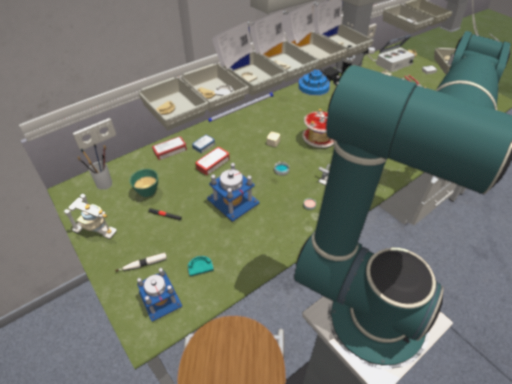

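Top view: the large press is at (236,169) and a smaller blue one at (120,226). The rest with a bar is at (342,215). Things that could pass for the bar are the pink stick (385,215), the black and red stick lying loose (170,143), and the pen/knife (128,185). The cap is at (308,163) and the dish at about (297,223). I choose the bar in the rest and the large press, and check both in one enlarged crop.

```bash
python3 - <<'E'
from h import *
import pickle
d=pickle.load(open("top0.pkl","rb")); im=cv2.cvtColor(d["pixels"],cv2.COLOR_RGB2BGR)
a=cv2.resize(im[140:200,206:266],(396,396),interpolation=cv2.INTER_CUBIC)
b=cv2.resize(im[187:247,312:372],(396,396),interpolation=cv2.INTER_CUBIC)
cv2.imwrite("pics/crop.png",np.hstack([a,b]))
print(onz(d,[(236,166),(120,226)],.12),onz(d,[(342,215),(308,163),(297,223)],.03))
# blue press outline
hsv=cv2.cvtColor(im,cv2.COLOR_BGR2HSV)
m=cv2.inRange(hsv,(105,120,40),(130,255,255))
cs,_=cv2.findContours(m,cv2.RETR_EXTERNAL,2)
for c in cs:
    if cv2.contourArea(c)>200: print(cv2.minAreaRect(c))
E
```

```text
[[0.62414045 0.06804536 0.12      ]
 [0.43276013 0.44140316 0.12      ]] [[ 0.46695966 -0.28612477  0.03      ]
 [ 0.64323193 -0.17210583  0.03      ]
 [ 0.44072503 -0.13344998  0.03      ]]
((120.49181365966797, 225.40985107421875), (30.397451400756836, 31.604827880859375), 6.115503787994385)
((236.0898895263672, 169.44384765625), (42.806304931640625, 37.544403076171875), 84.5596694946289)
```

View pics/crop.png

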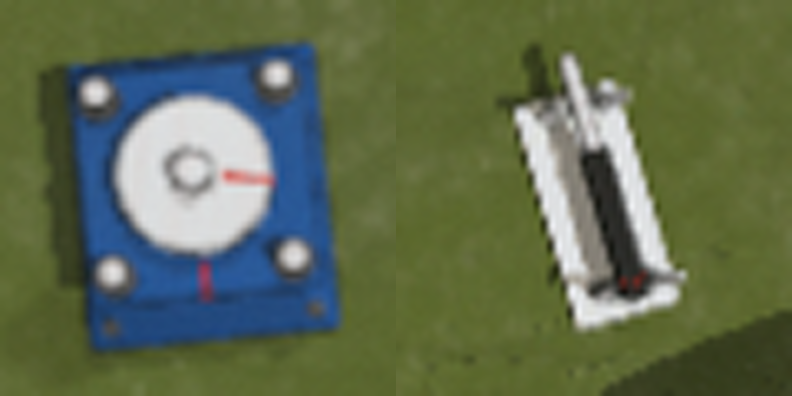

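The crop confirms the choice. The black grip with its red band lies in the two-fork rest, nose away from the robot at (570,60) in the crop. The large press has its front line at (207,280) and the nut line at (250,178), so the value is about -1.5. Next I move over the press and then the rest, with a wrist view at each.

```bash
cat >> h.py <<'E'
def ori(yaw,tilt=0):
    x=np.array([np.cos(yaw),np.sin(yaw),0]); z=np.array([0,0,-1.])
    return R.from_matrix(np.c_[x,np.cross(z,x),z]).as_rotvec()
E
python3 - <<'E'
from h import *
import pickle
for n,p,y in (("wp",[0.52,0.06,0.36],0.1),("wr",[0.45,-0.286,0.25],0.27)):
    bot.move_to(p,ori(y)); d=grab("wrist"); save(d,n); pickle.dump(d,open(n+".pkl","wb"))
    s=bot.observe(); print(s["t"],s["qpos"].round(2),s["eef_pos"],d["eye"],d["R"].round(2).tolist())
cv2.imwrite("pics/w.png",cv2.resize(np.hstack([cv2.imread("pics/wp.png"),cv2.imread("pics/wr.png")]),(800,300)))
E
```

```text
2.7833 [ 0.07 -0.22  1.56 -0.    1.8   1.54] [0.52013767 0.05947593 0.35982739] [0.58751723 0.06524273 0.50157832] [[0.1, 0.96, 0.26], [-1.0, 0.1, 0.03], [0.0, -0.26, 0.96]]
4.2167 [-0.61 -0.2   1.72  0.    1.62  0.69] [ 0.45056042 -0.28532805  0.2504632 ] [ 0.51560496 -0.26848287  0.39225914] [[0.27, 0.93, 0.25], [-0.96, 0.26, 0.07], [0.0, -0.26, 0.96]]
```

View pics/w.png

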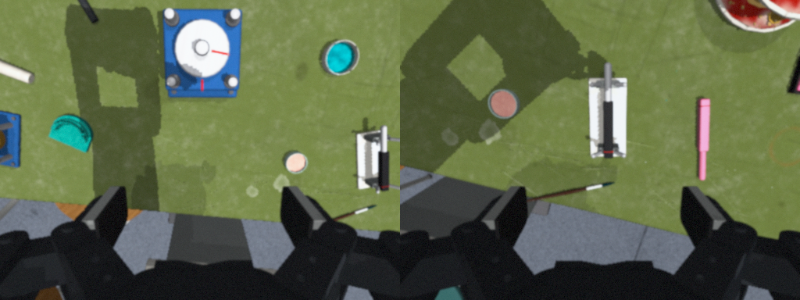

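The wrist views show the press at left: nut centre near (202,47), nut line to the right, front line at (202,86). At right is the rest with the bar, about (607,120), and no obstacle lies within finger range. I measure both now.

```bash
cat >> h.py <<'E'
def hsv(d): return cv2.cvtColor(d["pixels"],cv2.COLOR_RGB2HSV)
def redm(d):
    h=hsv(d); return cv2.inRange(h,(0,120,90),(8,255,255))|cv2.inRange(h,(172,120,90),(180,255,255))
def steel(d): return cv2.inRange(hsv(d),(0,0,110),(180,45,255))
def press(d,box,P=True):
    """box u0,v0,u1,v1 round the press; nut centre, columns, red lines"""
    u0,v0,u1,v1=box; k=np.zeros(d["depth"].shape,np.uint8); k[v0:v1,u0:u1]=1
    n,l,s,c=cv2.connectedComponentsWithStats(steel(d)*k,connectivity=4); o={"cols":[]}
    for i in range(1,n):
        if s[i,4]>15 and P: print("steel",s[i],onz(d,c[i],.124)[0].round(4),bydepth(d,c[i])[0].round(4))
    n,l,s,c=cv2.connectedComponentsWithStats(redm(d)*k)
    for i in range(1,n):
        if s[i,4]>5:
            vu=np.argwhere(l==i); w=onz(d,vu[:,::-1],.124); print("red",s[i],"z124:",w.mean(0).round(4),"z92:",onz(d,c[i],.092)[0].round(4), "ends",w[w[:,0].argmin()].round(4),w[w[:,0].argmax()].round(4),w[w[:,1].argmin()].round(4),w[w[:,1].argmax()].round(4))
E
python3 - <<'E'
from h import *
import pickle
d=pickle.load(open("wp.pkl","rb")); press(d,(195,0,320,130))
d=pickle.load(open("wr.pkl","rb"))
k=np.zeros((384,512),np.uint8); k[70:215,235:300]=1
dark=cv2.inRange(hsv(d),(0,0,0),(180,120,75))*k
n,l,s,c=cv2.connectedComponentsWithStats(dark)
for i in range(1,n):
    if s[i,4]>60:
        print(s[i]); vu=np.argwhere(l==i)[:,::-1]; w=onz(d,vu,.047)[:,:2]; print("zdep",np.median([bydepth(d,x)[0,2] for x in vu]), cv2.minAreaRect(w.astype(np.float32)))
for p in [(266,85),(266,92),(266,100),(266,140),(265,160),(265,180)]: print(p,d["pixels"][p[1],p[0]],bydepth(d,p))
h=d["pixels"][70:215:6,235:300:5].mean(2).astype(int); print(h)
E
```

```text
steel [210  10  19  21 227] [0.6624 0.1162 0.124 ] [0.6622 0.116  0.125 ]
steel [293  10  14  23 190] [0.671  0.0311 0.124 ] [0.6707 0.0312 0.1252]
steel [ 224   25   69   74 3928] [0.6248 0.0715 0.124 ] [0.6229 0.0712 0.1438]
steel [292  96  12  17 154] [0.5846 0.0234 0.124 ] [0.5846 0.0235 0.1249]
steel [213  98  12  13 123] [0.5763 0.1106 0.124 ] [0.5763 0.1105 0.1247]
red [272  65  19   5  25] z124: [0.6218 0.0462 0.124 ] z92: [0.6247 0.0445 0.092 ] ends [0.6204 0.0371 0.124 ] [0.623  0.0526 0.124 ] [0.6205 0.036  0.124 ] [0.6227 0.0558 0.124 ]
red [258 103   2  12  24] z124: [0.5757 0.0659 0.124 ] z92: [0.5747 0.066  0.092 ] ends [0.5697 0.0659 0.124 ] [0.5817 0.0659 0.124 ] [0.5698 0.0648 0.124 ] [0.5816 0.067  0.124 ]
[254 130  24  63 706]
zdep 0.04601711900216071 ((0.45378750562667847, -0.2952297031879425), (0.06672455370426178, 0.025006942451000214), 8.326813697814941)
(266, 85) [157 160 163] [[ 0.52934583 -0.27095035  0.04362199]]
(266, 92) [155 156 161] [[ 0.52282922 -0.27281937  0.04201144]]
(266, 100) [157 160 163] [[ 0.51522209 -0.27492622  0.04424562]]
(266, 140) [50 5
[... 845 characters left out ...]
44 153  94  52  53 244 245 245 141 103]
 [103 105 243 243 153  97  51  53 244 244 244 134 108]
 [107 103 244 244 155  95  54  54 244 244 245 129 102]
 [105 105 243 244 154  95  50  55 244 243 244 125 101]
 [112 105 243 244 159  97  45  50 243 244 244 125 101]
 [103  95 243 244 154  96  49  51 243 244 245 123 104]
 [102  83 181 208 156  94  50  52 202 244 244 127 102]
 [108 103 242 180  83  49  48  49  88 234 245 130 106]
 [104 104 239 238 112  65  47  48 104 191 244 135 118]
 [107 101 220 142 165 102  56  59 166 128 171 129 111]
 [101 103 120 124 114  91  68  70 105 102 122 110 120]
 [ 98  99  99 104 104  90  88 100 104 103 104 119 113]
 [ 89  94  85  87  90  97  89  90  89 109 104 102 101]]
```

```bash
python3 - <<'E'
from h import *
import pickle
y=.264; p=np.array([.448,-.295])
bot.move_to([*p,.11],ori(y)); bot.line_to([*p,.021])
bot.gripper_close(80); s=bot.observe(); print(s["t"],s["width"],s["grasp_force"],s["eef_pos"],s["force"])
bot.line_to([*p,.13],vel=.2)
d=grab("wrist"); save(d,"held"); pickle.dump(d,open("held.pkl","wb"))
s=bot.observe(); print(s["t"],s["width"],s["force"],s["eef_pos"])
E
```

```text
6.2333 0.012369351647063678 78.20466756820679 [ 0.44815835 -0.29508725  0.02130241] [0.04323525 0.88794121 4.66212591]
6.975 0.012383787778581637 [ 0.34144617  0.36502244 -1.85781933] [ 0.44739188 -0.29455909  0.12809153]
```

View pics/held.png

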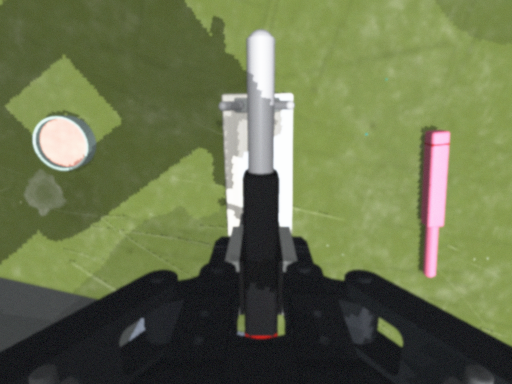

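The bar is held straight with its tip at (260,31) and the grip/nose step at (261,172). I compute the tip offset.

```bash
python3 - <<'E'
from h import *
import pickle
d=pickle.load(open("held.pkl","rb")); s=bot.observe(); T=R.from_rotvec(s["eef_rot"]).as_matrix()
for p in [(260,33),(260,60),(260,120),(260,165),(261,178),(261,225)]:
    w=bydepth(d,p)[0]; print(p,(T.T@(w-s["eef_pos"])).round(4), (T.T@(onz(d,p,s["eef_pos"][2]+.019+.005)[0]-s["eef_pos"])).round(4))
E
```

```text
(260, 33) [ 0.0886  0.0012 -0.0212] [ 0.0881  0.0012 -0.0241]
(260, 60) [ 0.0798  0.0012 -0.0233] [ 0.0798  0.0012 -0.0241]
(260, 120) [ 0.0598  0.0012 -0.0227] [ 0.0599  0.0012 -0.0241]
(260, 165) [ 0.0435  0.0012 -0.0231] [ 0.0437  0.0012 -0.0241]
(261, 178) [ 0.039   0.0015 -0.0249] [ 0.0388  0.0015 -0.0241]
(261, 225) [ 0.0208  0.0015 -0.0256] [ 0.0202  0.0016 -0.024 ]
```

```bash
cat >> h.py <<'E'
C=np.array([.6238,.0706]); YW=.09; L=.0895; ZT=.0905
def pose(phi,tip,z=ZT,C=C):
    a=phi+YW; r=tip+L; return [C[0]-r*np.cos(a),C[1]-r*np.sin(a),z],ori(a)
E
python3 - <<'E'
from h import *
import pickle
bot.move_to(*pose(.21,.075,.16)); p,o=pose(.21,.055); bot.line_to(p,o)
d=grab("wrist"); save(d,"pre"); pickle.dump(d,open("pre.pkl","wb"))
s=bot.observe(); print(s["t"],s["force"],s["eef_pos"],p)
E
```

```text
8.875 [ 0.19186869  0.17301774 -1.25390776] [0.48613175 0.02758462 0.09153744] [np.float64(0.48575387732135), np.float64(0.027897330137436435), 0.0905]
```

View pics/pre.png

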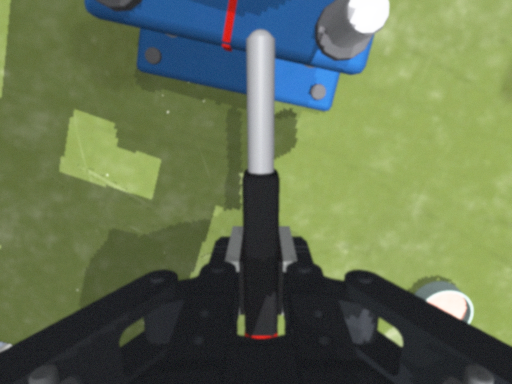

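The red front line (230,20) and the right front column top (368,12) are in view. I use them to check the axis estimate against the held bar in the same picture.

```bash
python3 - <<'E'
from h import *
import pickle
d=pickle.load(open("pre.pkl","rb")); m=redm(d); m[60:]=0
s=bot.observe(); T=R.from_rotvec(s["eef_rot"]).as_matrix()
vu=np.argwhere(m)[:,::-1]; w=onz(d,vu,.092); w=w-T[:,1]*.0012
f=cv2.fitLine(w[:,:2].astype(np.float32),2,0,.01,.01).ravel(); print("red dir",np.arctan2(f[1],f[0]),w.mean(0),w[:,0].min(),w[:,0].max())
c,sn=np.cos(YW),np.sin(YW); A=np.array([[c,sn],[-sn,c]])
print("press frame",A@(w.mean(0)[:2]-C))
st=steel(d); st[60:]=0; st[:,:340]=0; n,l,q,cc=cv2.connectedComponentsWithStats(st); print(q[1:])
i=1+q[1:,4].argmax()
g=(d["pixels"].min(2)>190).astype(np.uint8); g[60:]=0; g[:,:330]=0; n,l,q,cc=cv2.connectedComponentsWithStats(g); i=1+q[1:,4].argmax(); print(q[i],cc[i])
v=onz(d,cc[i],.126)[0]-T[:,1]*.0012; print("col",v,A@(v[:2]-C))
E
```

```text
red dir 0.10980897 [0.5732669  0.06741596 0.09199956] 0.5641236460729118 0.5820629098786244
press frame [-0.05061475  0.00137069]
[[ 342    0    1    1    1]
 [ 340    0   50   58 1791]
 [ 351   32    1    1    1]
 [ 353   32    1    2    2]
 [ 349   35    1    1    1]
 [ 345   37    1    1    1]
 [ 347   38    1    1    1]
 [ 373   38    1    2    2]
 [ 372   43    1    1    1]
 [ 371   46    1    2    2]
 [ 370   49    1    2    2]]
[ 348    0   41   33 1141] [368.13496933  14.22874671]
col [0.58226341 0.02411036 0.12599956] [-0.0455469  -0.04256823]
```

```bash
sed -i 's/^C=.*/C=np.array([.6233,.0716]); YW=.097; L=.0895; ZT=.0900/' h.py
python3 - <<'E'
from h import *
for t in (.050,.042,.036,.031,.026):
    p,o=pose(.225,t); bot.line_to(p,o,vel=.06); s=bot.observe()
    e=s["eef_pos"]-p; print(t,s["force"].round(1),s["wrist_torque"].round(2),(e*1e3).round(1),s["t"])
    if np.linalg.norm(s["force"])>12: break
d=grab("wrist"); save(d,"ins")
E
```

```text
0.05 [ 1.4 -0.7 -0.9] [ 0.04  0.04 -0.04] [ 0.3 -0.1  0.8] 9.125
0.042 [-0.  -1.  -1.9] [ 0.06 -0.02 -0.  ] [0.2 0.1 0. ] 9.4083
0.036 [-0.1 -0.5 -0.8] [-0.02 -0.01 -0.04] [ 0.2  0.1 -0.1] 9.6583
0.031 [-0.2 -0.7 -0.9] [-0.03 -0.04 -0.01] [ 0.2  0.1 -0. ] 9.9083
0.026 [-0.1 -0.6 -1.6] [-0.04  0.06 -0.1 ] [ 0.2  0.1 -0. ] 10.1583
```

The nose went in with no contact force. Now I turn.

```bash
python3 - <<'E'
from h import *
for f in np.linspace(.225,-.46,6)[1:]:
    p,o=pose(f,.026); bot.line_to(p,o,vel=.08); s=bot.observe()
    e=s["eef_pos"]-p; print(round(f,2),s["force"].round(1),s["wrist_torque"].round(2),(e*1e3).round(1),s["t"])
    if np.linalg.norm(s["force"])>40: break
bot.sleep(.1)
E
```

```text
0.09 [ 1.6 -1.3 -1.5] [-0.29 -0.13 -0.16] [ 0.  -0.2  0.1] 10.5583
-0.05 [ 1.9 -2.2 -0.9] [-0.36 -0.11 -0.2 ] [ 0.1 -0.4  0.1] 10.9083
-0.19 [ 1.2 -2.7 -1.5] [-0.37 -0.16 -0.19] [ 0.1 -0.4 -0. ] 11.2583
-0.32 [ 0.9 -1.9 -1. ] [-0.4  -0.07 -0.2 ] [ 0.  -0.4 -0.1] 11.6083
-0.46 [ 0.1 -2.3 -0.8] [-0.4  -0.01 -0.17] [-0.1 -0.4 -0.1] 11.9583
```

```bash
python3 - <<'E'
from h import *
import pickle
p,o=pose(-.46,.07); bot.line_to(p,o,vel=.15); print(bot.observe()["force"].round(1))
p,o=pose(-.46,.075,.16); bot.line_to(p,o,vel=.25)
bot.move_to([.50,.01,.30],ori(.1))
d=grab("wrist"); save(d,"mid"); pickle.dump(d,open("mid.pkl","wb")); print(bot.observe()["t"])
press(d,(120,0,240,200))
E
```

```text
[ 0.1  0.  -1.6]
13.7583
steel [ 163    0   77   71 4684] [0.6176 0.0717 0.124 ] [0.6148 0.0687 0.1413]
steel [151  70  15  15 191] [0.5761 0.1104 0.124 ] [0.576  0.1095 0.1267]
red [216  36  19  19  27] z124: [0.6098 0.0531 0.124 ] z92: [0.6141 0.0569 0.092 ] ends [0.6021 0.043  0.124 ] [0.6153 0.0599 0.124 ] [0.6021 0.043  0.124 ] [0.6153 0.0599 0.124 ]
red [211  77   3  17  34] z124: [0.5737 0.0614 0.124 ] z92: [0.5743 0.066  0.092 ] ends [0.5666 0.0606 0.124 ] [0.5806 0.0614 0.124 ] [0.5685 0.0598 0.124 ] [0.5805 0.0623 0.124 ]
```

View pics/mid.png

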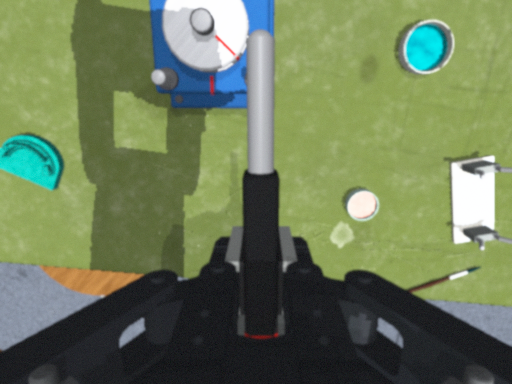

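The nut line runs from (216,36) to (235,55) and gives v ≈ -0.84, with the bar leading the hole by about 0.12 rad. The next hole stands at φ ≈ 0.445, so I insert there and turn to the mark.

```bash
python3 - <<'E'
from h import *
F=.445
bot.move_to(*pose(F,.08,.16)); p,o=pose(F,.058); bot.line_to(p,o)
ok=True
for t in (.046,.040,.035,.026):
    p,o=pose(F,t); bot.line_to(p,o,vel=.06); s=bot.observe()
    e=s["eef_pos"]-p; print(t,s["force"].round(1),s["wrist_torque"].round(2),(e*1e3).round(1),s["t"])
    if np.linalg.norm(s["force"])>10: ok=False; break
if ok:
  for f in np.linspace(F,-.46,7)[1:]:
    p,o=pose(f,.026); bot.line_to(p,o,vel=.08); s=bot.observe()
    e=s["eef_pos"]-p; print(round(f,2),s["force"].round(1),s["wrist_torque"].round(2),(e*1e3).round(1),s["t"])
    if np.linalg.norm(s["force"])>40: break
  d=grab("wrist"); save(d,"end")
E
```

```text
0.046 [-0.8 -0.7 -1.7] [-0.    0.05  0.01] [0.4 0.2 0.4] 15.3833
0.04 [-0.5  0.6 -1. ] [-0.07 -0.    0.03] [0.2 0.1 0. ] 15.6333
0.035 [-0.4 -0.6 -1.3] [-0.01  0.02 -0.01] [ 0.2  0.1 -0. ] 15.8833
0.026 [ 0.5  0.6 -0.4] [ 0.02  0.02 -0.02] [ 0.2  0.2 -0.1] 16.1833
0.29 [ 0.2 -1.7 -0.5] [-0.31 -0.07 -0.19] [ 0.1 -0.2  0.1] 16.55
0.14 [ 1.8 -1.8 -1.8] [-0.31 -0.15 -0.19] [ 0.2 -0.4  0. ] 16.9167
-0.01 [ 1.4 -1.7 -1.9] [-0.32 -0.24 -0.15] [ 0.2 -0.4  0. ] 17.2833
-0.16 [ 0.5 -2.4 -1.5] [-0.41 -0.17 -0.21] [ 0.1 -0.4 -0. ] 17.65
-0.31 [ 0.5 -3.1 -0.4] [-0.38 -0.07 -0.2 ] [-0.  -0.5 -0.1] 18.0167
-0.46 [-0.1 -3.3 -1.1] [-0.39 -0.04 -0.16] [-0.1 -0.5 -0.1] 18.3833
```

```bash
python3 - <<'E'
from h import *
import pickle
p,o=pose(-.495,.026); bot.line_to(p,o,vel=.06); print(bot.observe()["force"]); bot.sleep(.15)
p,o=pose(-.495,.07); bot.line_to(p,o,vel=.15); print(bot.observe()["force"].round(1))
p,o=pose(-.48,.075,.16); bot.line_to(p,o,vel=.25)
bot.move_to([.50,.0,.30],ori(.1))
d=grab("wrist"); save(d,"fin"); print(bot.observe()["t"])
u0,v0,k=120,0,4; cv2.imwrite("pics/finc.png",cv2.resize(cv2.imread("pics/fin.png")[0:140,110:300],None,fx=4,fy=4))
press(d,(120,0,245,200))
E
```

```text
[ 0.50128649 -3.29402054 -1.39895206]
[ 0.8  0.  -0.3]
20.5583
steel [ 151    0   87   71 4949] [0.6178 0.0686 0.124 ] [0.6158 0.0661 0.1365]
steel [140  68  15  16 191] [0.576  0.1104 0.124 ] [0.576  0.1102 0.1244]
steel [236  68   9  21 150] [0.5828 0.0255 0.124 ] [0.5828 0.0255 0.1233]
red [193  40   3  27  59] z124: [0.5997 0.0686 0.124 ] z92: [0.603  0.0749 0.092 ] ends [0.5885 0.0682 0.124 ] [0.6101 0.0692 0.124 ] [0.5886 0.0673 0.124 ] [0.6101 0.07   0.124 ]
red [201  76   3  17  38] z124: [0.5731 0.0605 0.124 ] z92: [0.5737 0.066  0.092 ] ends [0.5667 0.0599 0.124 ] [0.5806 0.0606 0.124 ] [0.5668 0.059  0.124 ] [0.5806 0.0615 0.124 ]
```

View pics/finc.png

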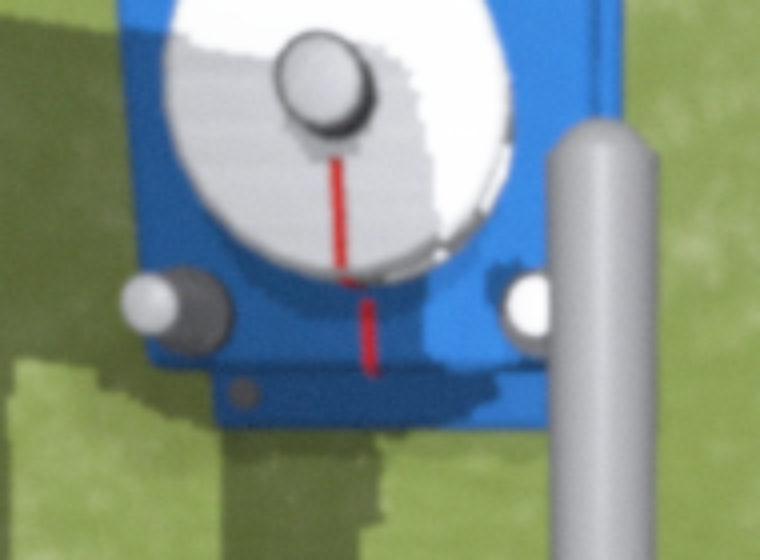

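The nut line and the front line agree to within about 0.03 rad. The apparent gap between them in the crop is parallax from the height difference. I lay the bar back at the grasp pose.

```bash
python3 - <<'E'
from h import *
import pickle
p=[.4482,-.2950]; o=ori(.264)
bot.move_to([*p,.13],o); bot.line_to([*p,.06],o,vel=.12)
for z in (.035,.0215):
    bot.line_to([*p,z],o,vel=.05); s=bot.observe(); print(z,s["force"].round(1),s["eef_pos"].round(4),s["t"])
    if abs(s["force"][2])>20: break
else:
    bot.let_go(); bot.sleep(.2); bot.line_to([*p,.13],vel=.2); bot.move_to([.40,-.30,.25],o); bot.sleep(.2)
    d=grab("wrist"); save(d,"rest"); print(bot.observe()["t"])
    cv2.imwrite("pics/restc.png",cv2.imread("pics/rest.png"))
    for q in [(266,85),(266,140)]: print(bydepth(d,q))
E
```

```text
0.035 [-0.7 -0.2 -0.7] [ 0.4482 -0.295   0.035 ] 23.2417
0.0215 [1.1 0.1 1.9] [ 0.4484 -0.2951  0.0214] 23.6583
26.0833
[[ 0.4782161  -0.28524957  0.04632461]]
[[ 0.42533788 -0.29983919  0.04567982]]
```

View pics/restc.png

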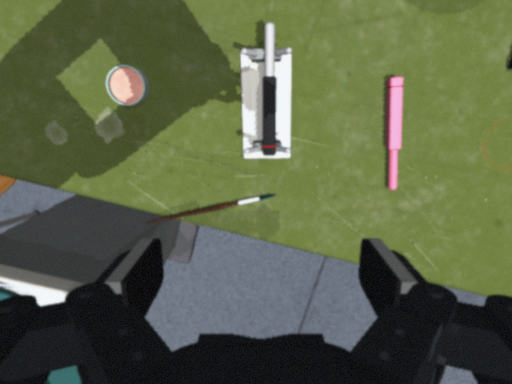

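The bar lies in both forks, from (270,25) to (268,152), with its top at 46 mm as at the start.

```bash
python3 -c "
from bench import bot
print(bot.hand_in())"
```

```text
the job is handed in; nothing more can be done
None
```

The job is handed in at about 26 s of the 64 s allowed: by my measurement the nut's red line is within about 0.03 rad of the front line, and the bar is back in both forks of its rest; the judge returned no verdict.

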